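Find the high spot of a dosing-pump eccentric with a dial indicator

ROBOT

A 7-joint arm with a two-finger parallel gripper is mounted at the origin on the work surface. World frame = base frame: x ahead of the robot, y to its left, z up, the work surface at z = 0. Lengths are in m, angles in rad, forces in N, time in s.
With the tool pointing down it reaches from about 0.35 to 0.9 m from the base axis. Payload 8.1 kg.
Tool frame: the origin (TCP) lies on the mounting face of the last link; the fingertips stand 178 mm ahead of it and the grasp point (between the pads) lies 159 mm ahead of it (robot.tcp_to_tips is the distance from the TCP to the fingertips, in m); y points along the fingers, z is the direction in which the jaws open and shut, and the axes are right-handed (so a half turn about y gives the same grasp; the last joint's range is limited). The gripper opens to 92 mm and grips with 3 to 60 N. Pads are 19 mm wide; open, the fingers measure 130 mm over their backs; the gripper's body (75 mm by 190 mm) begins 47 mm behind the grasp point.
Start: joints at [1.062, 0.434, 0.025, 1.573, -0.012, 1.134, -0.075], TCP at [0.247, -0.574, 0.405] pointing down, gripper open.
Joint ranges: [-2.62, 2.62], [-0.44, 2.09], [-1.27, 1.32], [0.08, 2.57], [-1.32, 4.46], [0.12, 2], [-2.74, 2.74]. Speed limits (rad/s): [2.22, 2.22, 3.01, 3.01, 3.14, 3.14, 3.14].

INTERFACE

Orientations are given as a unit quaternion [x, y, z, w].
In Python, from bench import robot gives the robot as it stands. The module is installed in compiled form; this text tells all that it offers.
- The arm moves only by the tool apply_moves, never from a script. Its arguments are lists of equal length, an entry for each row: "claw": the finger opening in mm, from 0 to 91.8; "slide": the shift along the world's x, y, z in mm, a list of three; "roll": the turn about the world's z in degrees. A call has 1 to 12 rows; each row is the pose to reach, as a shift and turn from the pose measured when the call began; what a row does not reach only later rows make up. A row lasts 1/12 s, in which the tool goes at most 41.7 mm and 7.16 degrees, less where a joint would pass 70% of its speed; a pose out of reach is approached as far as the arm can. A call with a gripper value outside its range is refused whole. The fingers move at their own pace and stop on an object; the grip force is fixed at half the most. Time passes only in rows, so rows that repeat a pose let the fingers close. It gives the time, the measured TCP pose, the force and the opening at its end, in the units of the state.
- robot.read_state(): the state, without advancing time (a new reading comes with each control period).
- robot.read_camera(name): name is "side" or "top"; returns (picture, depth): 420x560x3 uint8, red, green, blue; 420x560 float32, m along the optical axis (not along the pixel's ray), 0 where there is no reading.
- robot.camera_params(name): a dict with "intrinsics" (3x3 intrinsics, pixels), "k1" (the pictures are not rectified: a ray, as slopes to the right and down, at radius r is drawn at 1 + k1 r^2 times it, then the intrinsics apply), "eye" and "attitude" of the camera in the world. Camera axes: x right, y down, z forward; pixel columns grow to the right and rows downward; lengths in m; the calibration is good to about 2 mm. A picture is of the moment at which its call begins. camera_params takes no time and is no camera call.
- robot.job_done(): hands the job in, once; it reports no verdict.
The state is a dict: "time_s": time; "qpos": joint angles; "dq": joint speeds; "effort": joint torques, N m; "tcp_pos": TCP position; "tcp_rot": TCP orientation; "contact_force": force on the tool from outside, world axes, zero at the start; "torque": the same for the moment, N m; "opening": opening from 0.0 (shut) to 1.0 (fully open).
Only numpy, scipy, OpenCV 4.12 (cv2) and the standard library are available. Lean on these libraries where they do the work, as an engineer would, in place of code of your own. Each camera call takes 0.05 s, during which the arm holds its last target.

TASK

Find the high spot of the pump drive's eccentric ring. Slide the dial indicator up by its upright fin until its sprung plunger is pressed in a few millimetres by the ring, then turn the handwheel by its crank knob, watching the needle, and leave the ring standing with its highest point under the plunger and the indicator still pressed against it. Work gently: never run the plunger to the end of its travel or strain the knob or the fin, and leave the loose nut, cap, screwdriver and caliper where they lie.

Things in the scene. Friction and masses are not known exactly. Their poses are not given: they have to be found in the camera images.
- rig: Fixed aluminium base plate, 200 mm (x) by 350 mm (y) by 12 mm, lying on the bench; origin on its underside. In its frame the wheel's spindle stands at x 0, y -100 mm; the indicator slides along its y axis over x 0, on the +y side of the wheel. A loose lock nut and a cap lie on the plate beside the slide.
- axis (a point): Point on the wheel's vertical spindle axis, fixed, 52 mm above the bench, level with the top of the black handwheel disc (128 mm diameter, 6 mm thick, centred on the spindle). Handwheel and the ring under it turn as one, many turns either way, against about 0.15 N m of dry friction, and stay where they are left.
- ring_axis (a point): Point on the spindle axis, fixed, 34 mm above the bench, at mid-height of the steel ring under the handwheel: 112 mm diameter, 20 mm tall, its centre 3 mm off the spindle, so its edge lies 53 (low spot) to 59 mm (high spot) from the axis. Where the high spot lies relative to the knob differs every time, unmarked; at the start it is 50 degrees or more away from the plunger.
- knob: Grey upright crank knob on the handwheel, 19 mm diameter, 42 mm tall, spinning freely on its own pin, its centre line 44 mm from the spindle axis. Origin at the centre of its underside, 56 mm above the bench (top at 98 mm). Carry it round the spindle axis in a circle to turn the wheel. Up to about 30 N of grip does it no harm.
- carriage: Carriage of the indicator, slides 45 mm in all along the plate's y (towards the wheel = -y) with about 8 N of friction and stays where it is left. Origin on the dial's vertical axis, 12 mm above the bench; axes as the plate's. The dial is a round case of 72 mm diameter, its white face up, 45 mm above the bench.
- fin (a point): Top centre of the upright steel fin by which the carriage is held and slid, 89 mm above the bench, 65 mm behind the dial's centre (+y of the carriage). The fin is 14 mm thick along the slide (y) and 30 mm wide across it (x), free to grasp from its top down to the dial's height. Up to about 30 N of grip does it no harm.
- tip (a point): Foremost point of the rounded tip (8 mm diameter) of the steel plunger, 34 mm above the bench; it points along the plate's -y at the spindle axis. Fully out it lies 70 mm in front of the dial's centre; at the start 4 mm or more clear of the ring. A spring pushes it out (about 0.5 N at first touch, 0.12 N more per mm); travel 10.5 mm.
- needle (a joint): Reading of the dial: angle of its black needle, 0 with the plunger fully out, growing clockwise as seen from above by 0.4 rad for each mm the plunger is pressed in (4.2 rad at the end of its travel). Between the ring's low and high spot it changes by 2.4 rad. At 0 the long end of the needle points along +y of the carriage, to the fin.
- locknut: Bystander: steel lock nut, 26 mm across, 10 mm tall, lying on the base plate; origin at its underside.
- cap: Bystander: white plastic cap, 30 mm diameter, 16 mm tall, lying on the base plate; origin at its underside.
- screwdriver: Bystander: screwdriver lying on the bench to the right of the plate (-y); origin at its underside.
- caliper: Bystander: caliper lying on the bench to the left of the plate (+y); origin at its underside.

How it is judged:
On the way, in this order (a step that is already met when the one before it is completed fails the run):
1. the plunger is pressed in by the ring by 1 mm or more (value of joint needle above 0.4 rad), for 0.2 s.
2. the ring's high spot is under the pressed-in plunger (tip pushed out to within 0.25 mm of the ring's largest radius) (value of joint needle above 0.4 rad and y of tip in the frame of rig above -0.04125 m), for 0.2 s.
At the end, for the whole second after the job is handed in: The plunger bears on the ring, pressed in between 1 and 9.75 mm (needle 0.4 to 3.9 rad) and still, and the ring stands with its high spot under it: the tip lies within 0.25 mm of the largest radius (about 21 to 25 degrees of turn either way) (all of step 2 and value of joint needle below 3.9 rad and velocity of joint needle between -0.1 and 0.1 rad/s); the robot touches nothing.
It fails at once if the plunger is run to the end of its travel (pressed in by more than 9.75 mm) (value of joint needle above 3.9 rad).
It fails at once if the knob is strained (over 80 N, both fingers' grip counted) (contact force between the arm and knob above 80 N).
It fails at once if the fin is strained (over 80 N, both fingers' grip counted) (contact force between the arm and carriage above 80 N).
It fails at once if the lock nut, the cap, the screwdriver or the caliper is moved by more than 30 mm (distance of any of locknut, cap, screwdriver, caliper from where it was at the start of the episode above 0.03 m).
It also fails if it takes over 70 s, if anything falls off the work surface, if the arm or the gripper's body presses on something with over 40 N, if the wrist force passes 120 N, or if a joint passes its speed limit or range.

## Working session

There is one attempt and no reset: what is moved stays moved. The work goes in short steps, Python scripts to look and compute and a tool call to move; the robot and the scene stay as the last step left them, time stands still between calls to the robot, and variables do not carry over. Pictures are saved under pics/ and viewed, and the job is handed in when it is done.

Besides the shell and the picture viewer there is one more tool, called after "Request:" in YAML: its name, and indented under it one key for each argument. apply_moves: Moves the arm, as the interface text tells. Its arguments: {"type":"object","properties":{"claw":{"type":"array"},"slide":{"type":"array"},"roll":{"type":"array"}},"required":["claw","slide","roll"]}

```bash
mkdir -p pics; ls; python3 - <<'E'
from bench import robot
import cv2
print(robot.read_state())
for n in("side","top"):
    print(n,robot.camera_params(n))
    p,d=robot.read_camera(n)
    cv2.imwrite(f"pics/{n}0.png",p[:,:,::-1])
    import numpy as np; np.savez(f"{n}0.npz",p=p,d=d)
E
```

```text
pics
{'time_s': 0.0, 'qpos': array([ 1.06241653,  0.43519759,  0.02500766,  1.57414557, -0.01161254,
        1.13402188, -0.07512353]), 'dq': array([ 0.00075161,  0.00139294, -0.00180553,  0.00046786,  0.00088692,
        0.00027808, -0.00022724]), 'effort': array([ 3.91330623e-04, -6.67857528e+01,  9.84792709e-01, -3.14464545e+01,
       -6.08482515e-02,  4.29631106e-02,  2.07742523e-04]), 'tcp_pos': array([ 0.24656207, -0.57402949,  0.40394218]), 'tcp_rot': array([-0.14260454,  0.69316232, -0.69206154,  0.14227004]), 'contact_force': array([ 0.6347524 , -0.20105321,  0.00216136]), 'torque': array([ 0.00636888,  0.0066563 , -0.02982432]), 'opening': 1.001173598822455}
side {'intrinsics': array([[447.20999942,   0.        , 274.61009939],
       [  0.        , 447.20999942, 209.16801088],
       [  0.        ,   0.        ,   1.        ]]), 'k1': 0.014172646748829947, 'eye': array([-0.06965617,  0.7139652 ,  0.95708437]), 'attitude': array([-0.29976618,  0.86675014, -0.37344911,  0.13935638])}
top {'intrinsics': array([[418.84664255,   0.        , 277.76044949],
       [  0.        , 418.84664255, 212.52998568],
       [  0.        ,   0.        ,   1.        ]]), 'k1': -0.01673248731114302, 'eye': array([0.33937228, 0.01052375, 1.38718862]), 'attitude': array([ 0.70854087, -0.70177068,  0.05199751, -0.05276362])}
```

View pics/side0.png

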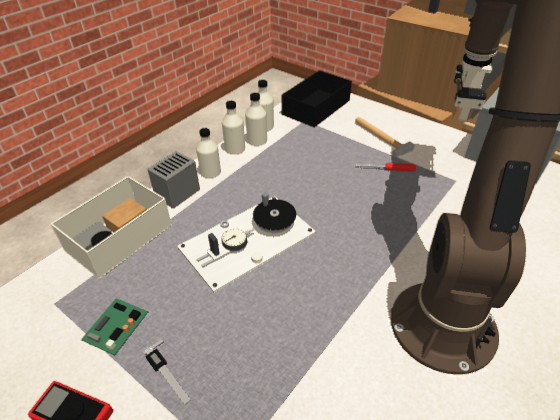

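View pics/top0.png

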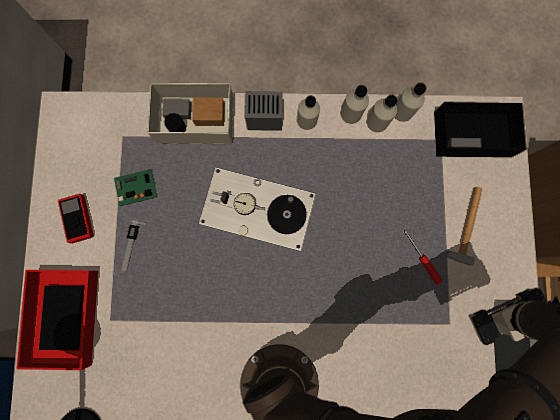

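```bash
cat > h.py <<'E'
import numpy as np, cv2
from scipy.spatial.transform import Rotation as R
from bench import robot
def cam(n):
    c=robot.camera_params(n); return c['intrinsics'],c['k1'],c['eye'],R.from_quat(c['attitude']).as_matrix()
def proj(n,P):
    K,k,e,A=cam(n); q=(np.atleast_2d(P)-e)@A; s=q[:,:2]/q[:,2:]
    r2=(s**2).sum(1,keepdims=True); s=s*(1+k*r2); return s*K[0,0]+K[:2,2]
def unproj(n,uv,z):
    K,k,e,A=cam(n); d=(np.atleast_2d(uv)-K[:2,2])/K[0,0]; s=d.copy()
    for _ in range(10): s=d/(1+k*(s**2).sum(1,keepdims=True))
    v=np.c_[s,np.ones(len(s))]@A.T; t=(z-e[2])/v[:,2]; return e+v*t[:,None]
def crop(p,x0,y0,w,h,f,fn):
    cv2.imwrite(fn,cv2.resize(p[y0:y0+h,x0:x0+w,::-1],None,fx=f,fy=f,interpolation=cv2.INTER_CUBIC))
E
python3 - <<'E'
from h import *
p=np.load('side0.npz')['p']; crop(p,170,180,160,115,5,'pics/s1.png')
p=np.load('top0.npz')['p']; crop(p,190,155,140,105,5,'pics/t1.png')
print(unproj('top',[[258,208]],0.012),proj('side',unproj('top',[[258,208]],0.012)))
E
```

```text
[[0.55939903 0.07886476 0.012     ]] [[247.43275846 238.70360543]]
```

View pics/s1.png

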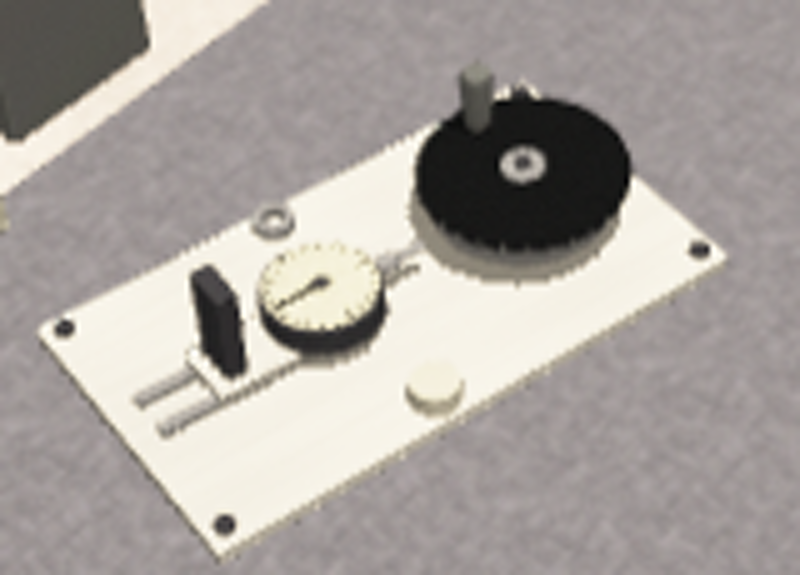

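View pics/t1.png

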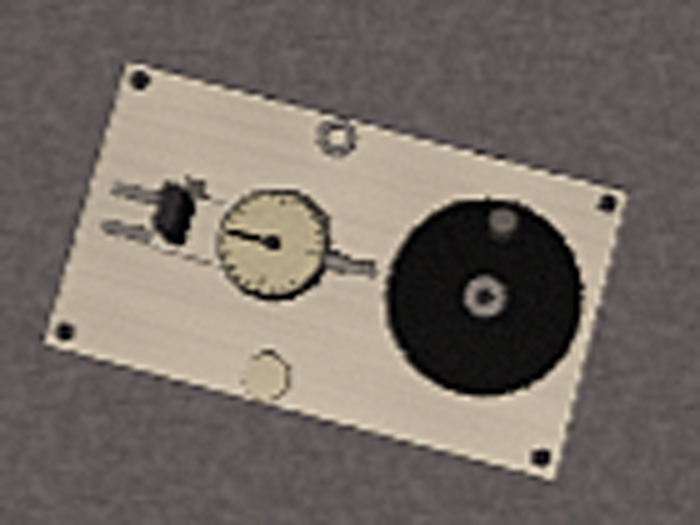

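```bash
python3 - <<'E'
from h import *
from scipy.optimize import least_squares
for n,o,cr,dc,hub,knobtop,fint in (('top',(190,155),[(128,65),(625,190),(555,478),(47,343)],(273,243),(485,296),(503,220),None),
   ('side',(170,180),[(38,330),None,(725,255),(222,558)],(321,284),(522,164),(477,68),(205,272))):
    f=lambda q:(np.array(q)+.5)/5-.5+np.array(o)
    print(n)
    for c in cr:
        if c: print(' corner',unproj(n,f(c),.012)[0])
    print(' dial',unproj(n,f(dc),.045)[0]); print(' hub',unproj(n,f(hub),.056)[0]); print(' knobtop',unproj(n,f(knobtop),.098)[0])
    if fint: print(' fin',unproj(n,f(fint),.089)[0])
    p=np.load(n+'0.npz')['p'].astype(int); m=(p.max(2)<60).astype(np.uint8)
    u=proj(n,unproj(n,f(hub),.052))[0]
    k,l,s,c=cv2.connectedComponentsWithStats(m)
    for i in range(1,k):
        if s[i,4]>40 and np.hypot(*(c[i]-u))<60:
            ct=max(cv2.findContours((l==i).astype(np.uint8),cv2.RETR_EXTERNAL,cv2.CHAIN_APPROX_NONE)[0],key=len)[:,0].astype(float)
            w=unproj(n,ct,.052)[:,:2]
            r=least_squares(lambda q:np.hypot(*(w-q[:2]).T)-q[2],[*w.mean(0),.06],loss='soft_l1',f_scale=.002)
            print(' blob',c[i],s[i],r.x,unproj(n,c[i:i+1],.07)[0])
E
```

```text
top
 corner [0.69613216 0.22567777 0.012     ]
 corner [ 0.61335835 -0.10952218  0.012     ]
 corner [ 0.42073503 -0.06301344  0.012     ]
 corner [0.50660207 0.27330213 0.012     ]
 dial [0.56949424 0.12235935 0.045     ]
 hub [ 0.53437283 -0.01549876  0.056     ]
 knobtop [ 0.5763744  -0.02562481  0.098     ]
 blob [286.39642857 214.26517857] [ 267  195   40   39 1120] [ 0.53486807 -0.01510097  0.06173873] [ 0.53082192 -0.01458794  0.07      ]
side
 corner [0.70103385 0.22213216 0.012     ]
 corner [ 0.42428003 -0.06653513  0.012     ]
 corner [0.50534011 0.27252212 0.012     ]
 dial [0.57368811 0.11780133 0.045     ]
 hub [ 0.53788982 -0.01879115  0.056     ]
 knobtop [ 0.58157878 -0.03245008  0.098     ]
 fin [0.59829097 0.17821077 0.089     ]
 blob [274.42721519 214.78059072] [254 199  42  31 948] [ 0.53547213 -0.0172415   0.06188466] [ 5.21274040e-01 -3.96451668e-04  7.00000000e-02]
 blob [235.28 246.2 ] [223 239  24  11  75] [0.55887548 0.13103928 0.03233693] [0.52849409 0.15843531 0.07      ]
```

```bash
python3 - <<'E'
from h import *
s=robot.read_state(); M=R.from_quat(s['tcp_rot']).as_matrix(); print(M)
print('jaw deg',np.degrees(np.arctan2(M[1,2],M[0,2])))
th=np.radians(-13.9); yh=np.array([-np.sin(th),np.cos(th)]); xh=np.array([np.cos(th),np.sin(th)])
print('yhat deg',np.degrees(np.arctan2(yh[1],yh[0])))
d=np.array([.5715,.1201])
fin=np.r_[d+.065*yh,.089]; print('fin',fin, proj('top',fin),proj('side',fin),(proj('side',fin)-[170,180])*5,(proj('top',fin)-[190,155])*5)
for n in('top','side'):
  for r in [np.r_[d+.065*yh+a*.007*yh+b*.015*xh,.089] for a in(-1,1) for b in (-1,1)]: print(n,(proj(n,r)-([190,155] if n=='top' else [170,180]))*5)
E
```

```text
[[-9.18804637e-01 -6.76050553e-04  3.94712023e-01]
 [-3.94712580e-01  1.23907473e-03 -9.18803811e-01]
 [ 1.32080132e-04 -9.99999004e-01 -1.40531327e-03]]
jaw deg -66.75196077937788
yhat deg 76.1
fin [0.58711482 0.18319657 0.089     ] [[223.93346943 195.14584045]] [[212.27322849 236.91012007]] [[211.36614244 284.55060036]] [[169.66734715 200.72920224]]
top [[173.98963879 226.12457027]]
top [[186.69977787 180.84663288]]
top [[152.58841635 220.66816201]]
top [[165.36234783 175.42789858]]
side [[237.43511734 294.64394365]]
side [[207.80566477 262.87351322]]
side [[214.99705705 306.66225826]]
side [[185.54353498 274.55377547]]
```

Request:
apply_moves:
  claw: [60,60,60,60,60,60,60,60,60,60,60,60]
  slide:
    - [17,38,-4]
    - [34,76,-8]
    - [51,114,-12]
    - [68,152,-16]
    - [85,190,-20]
    - [102,228,-24]
    - [119,266,-28]
    - [136,304,-32]
    - [153,342,-36]
    - [170,380,-40]
    - [187,418,-44]
    - [204,456,-48]
  roll: [-3,-6,-9,-12,-15,-18,-21,-24,-27,-30,-33,-37]

```text
time_s: 1.1
tcp_pos: [0.45, -0.118, 0.356]
tcp_rot: [0.086, 0.702, -0.701, -0.086]
contact_force: [0.9, -0.8, -0.1]
opening: 0.653
```

Request:
apply_moves:
  claw: [50,50,50,50,50,50,50,50,50,50]
  slide:
    - [17,38,-4]
    - [34,76,-8]
    - [51,114,-12]
    - [68,152,-16]
    - [85,190,-20]
    - [102,228,-24]
    - [119,266,-26]
    - [138,300,-26]
    - [138,300,-26]
    - [138,300,-26]
  roll: [0,0,0,0,0,0,0,0,0,0]

```text
time_s: 1.93
tcp_pos: [0.588, 0.185, 0.3291]
tcp_rot: [0.084, 0.703, -0.701, -0.084]
contact_force: [-1.1, -0.9, -0.8]
opening: 0.546
```

```bash
python3 - <<'E'
from h import *
s=robot.read_state(); M=R.from_quat(s['tcp_rot']).as_matrix(); print(s['time_s'],s['qpos'],s['tcp_pos'],s['opening'],s['contact_force'])
print('jaw deg',np.degrees(np.arctan2(M[1,2],M[0,2])))
p,d=robot.read_camera('side'); crop(p,170,130,160,120,5,'pics/s2.png')
E
```

```text
1.9333 [-0.25817177  0.4999902  -0.19224101  1.67271842  0.10762941  0.97932566
 -2.29659428] [0.58799606 0.18496947 0.32910888] 0.5456428259941642 [-1.07330976 -0.90631875 -0.75131912]
jaw deg -103.65204909895775
```

View pics/s2.png

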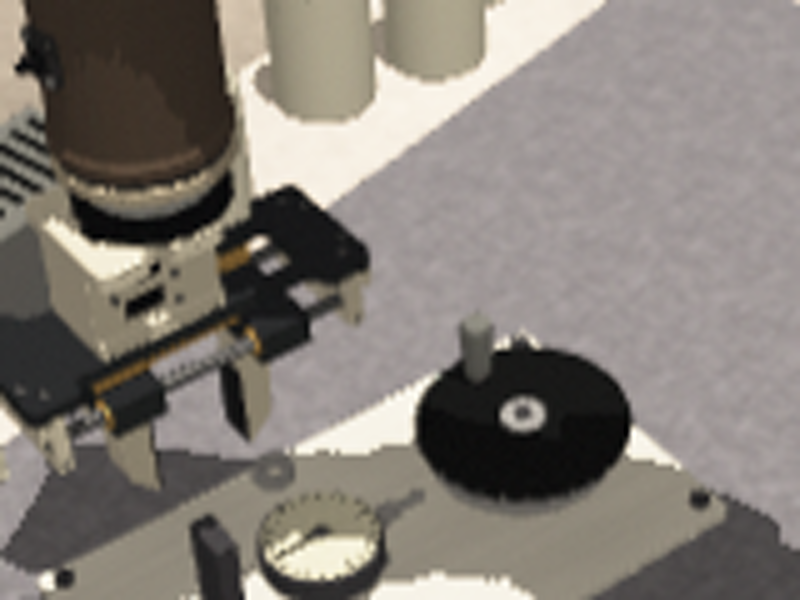

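Request:
apply_moves:
  claw: [50,50,50,50,40,32,32,32]
  slide:
    - [0,-3,-25]
    - [0,-3,-50]
    - [0,-3,-75]
    - [0,-3,-91]
    - [0,-3,-91]
    - [0,-3,-91]
    - [0,-3,-91]
    - [0,-3,-91]
  roll: [0,0,0,0,0,0,0,0]

```text
time_s: 2.65
tcp_pos: [0.5883, 0.1793, 0.2398]
tcp_rot: [0.086, 0.702, -0.701, -0.085]
contact_force: [0.9, 0.3, 0.1]
opening: 0.358
```

```bash
cat >> h.py <<'E'
def snap(k,dial=None):
    s=robot.read_state(); M=R.from_quat(s['tcp_rot']).as_matrix()
    print('t',s['time_s'],'tcp',s['tcp_pos'].round(4),'F',s['contact_force'].round(1),'op',round(91.8*s['opening'],1),'jaw',np.degrees(np.arctan2(M[1,2],M[0,2])).round(1),'q7',s['qpos'][6].round(2))
    p,d=robot.read_camera('side'); np.savez(f's{k}.npz',p=p,d=d); crop(p,170,180,160,115,5,f'pics/sv{k}.png')
E
python3 - <<'E'
from h import *
snap(3)
E
```

```text
t 2.65 tcp [0.5883 0.1793 0.2398] F [0.9 0.3 0.1] op 32.9 jaw -103.9 q7 -2.32
```

View pics/sv3.png

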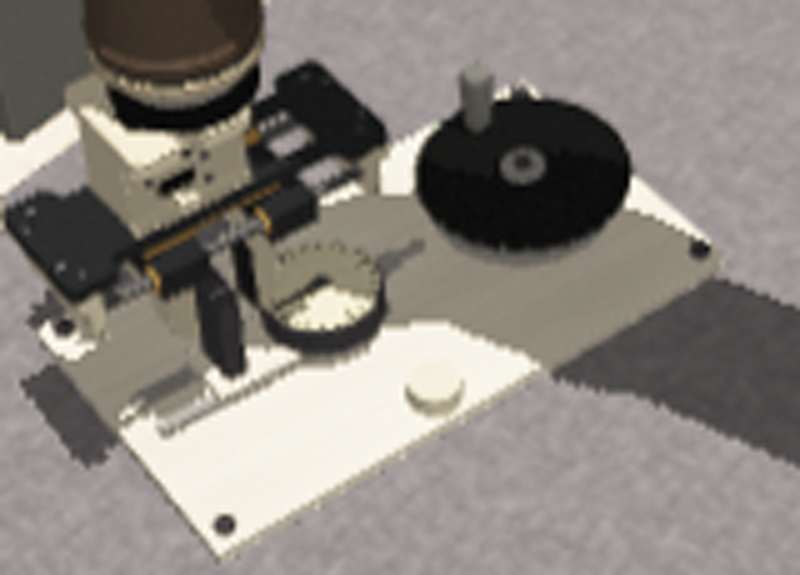

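Request:
apply_moves:
  claw: [32,32,32,32,32,32]
  slide:
    - [-1,-4,0]
    - [-2,-8,0]
    - [-3,-12,0]
    - [-4,-16,0]
    - [-5,-19.5,0]
    - [-5,-19.5,0]
  roll: [0,0,0,0,0,0]

```text
time_s: 3.2
tcp_pos: [0.5838, 0.1612, 0.2409]
tcp_rot: [0.086, 0.704, -0.7, -0.084]
contact_force: [2.5, 5.4, 0.7]
opening: 0.349
```

```bash
python3 - <<'E'
from h import *
snap(4)
E
```

```text
t 3.2 tcp [0.5838 0.1612 0.2409] F [2.5 5.4 0.7] op 32.0 jaw -103.8 q7 -2.29
```

View pics/sv4.png

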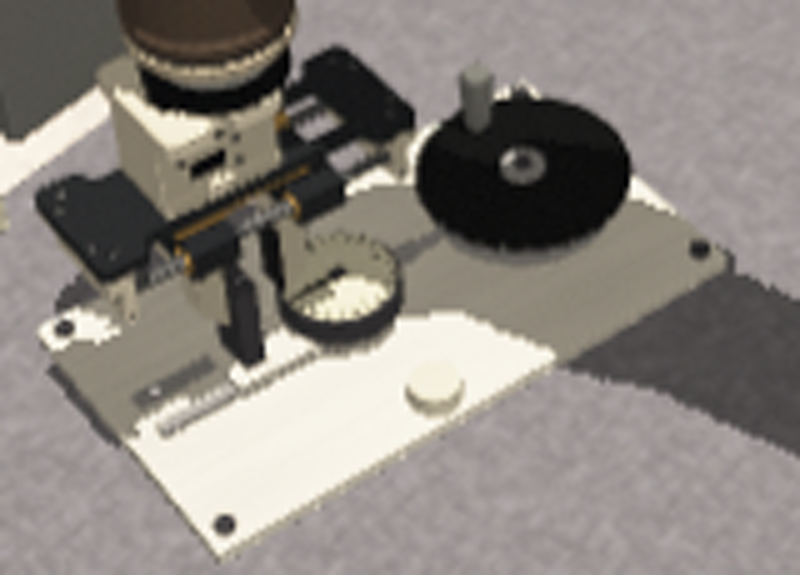

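```bash
cat >> h.py <<'E'
th=np.radians(-13.9); YH=np.array([-np.sin(th),np.cos(th)]); XH=np.array([np.cos(th),np.sin(th)])
def rect(k,c,n='side',z=.045,h=44,f=6):
    p=np.load(f's{k}.npz')['p']; g=np.arange(-h,h,1/f)
    X,Y=np.meshgrid(g,-g); P=np.array(c)+X[...,None]/1e3*XH+Y[...,None]/1e3*YH
    P=np.concatenate([P,np.full(P.shape[:2]+(1,),z)],2).reshape(-1,3)
    uv=proj(n,P).reshape(X.shape+(2,)).astype(np.float32)
    im=cv2.remap(p,uv[...,0],uv[...,1],cv2.INTER_CUBIC); cv2.imwrite(f'pics/r{k}.png',im[:,:,::-1]); return im
E
python3 - <<'E'
from h import *
d0=unproj('side',[[ (321.5)/5-.5+170,(284.5)/5-.5+180]],.045)[0,:2]
d1=unproj('side',[[ (342.5)/5-.5+170,(272.5)/5-.5+180]],.045)[0,:2]
print(d0,d1,(d0-d1)@YH,(d0-d1)@XH)
a=rect(3,d0);b=rect(4,d1); cv2.imwrite('pics/r34.png',cv2.resize(np.hstack([a,b]),None,fx=.75,fy=.75)[:,:,::-1])
E
```

```text
[0.57368811 0.11780133] [0.57057992 0.10362363] 0.014509198157814625 -0.0003887057777788986
```

View pics/r34.png

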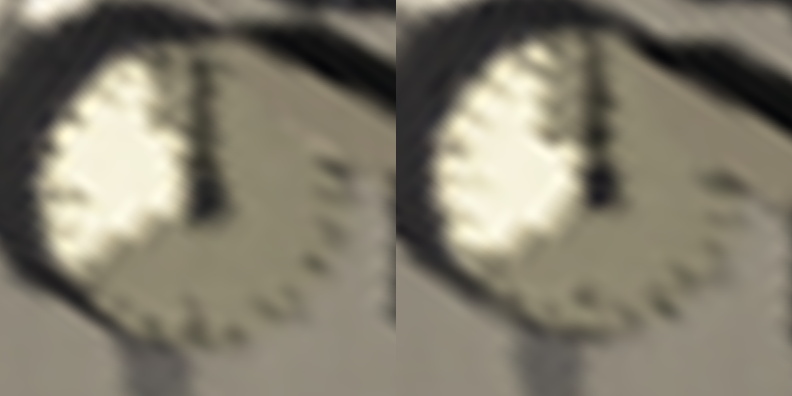

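Request:
apply_moves:
  claw: [32,32,32]
  slide:
    - [-0.5,-2,0]
    - [-1,-4,0]
    - [-1,-4,0]
  roll: [0,0,0]

```text
time_s: 3.5
tcp_pos: [0.5831, 0.1588, 0.2417]
tcp_rot: [0.086, 0.705, -0.699, -0.083]
contact_force: [2.6, 6.0, -2.5]
opening: 0.351
```

```bash
python3 - <<'E'
from h import *
snap(5); rect(5,[.5695,.1005])
E
```

```text
t 3.5 tcp [0.5831 0.1588 0.2417] F [ 2.6  6.  -2.5] op 32.2 jaw -103.7 q7 -2.29
```

View pics/r5.png

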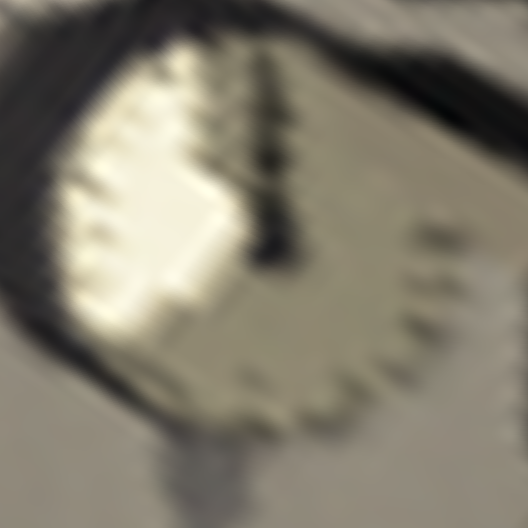

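Request:
apply_moves:
  claw: [32,32,32]
  slide:
    - [-0.5,-2,0]
    - [-1,-4,0]
    - [-1,-4,0]
  roll: [0,0,0]

```text
time_s: 3.8
tcp_pos: [0.5822, 0.1563, 0.2422]
tcp_rot: [0.086, 0.706, -0.698, -0.082]
contact_force: [2.5, 6.9, -3.0]
opening: 0.347
```

```bash
python3 - <<'E'
from h import *
snap(6); rect(6,[.569,.098])
E
```

```text
t 3.8 tcp [0.5822 0.1563 0.2422] F [ 2.5  6.9 -3. ] op 31.8 jaw -103.6 q7 -2.28
```

View pics/r6.png

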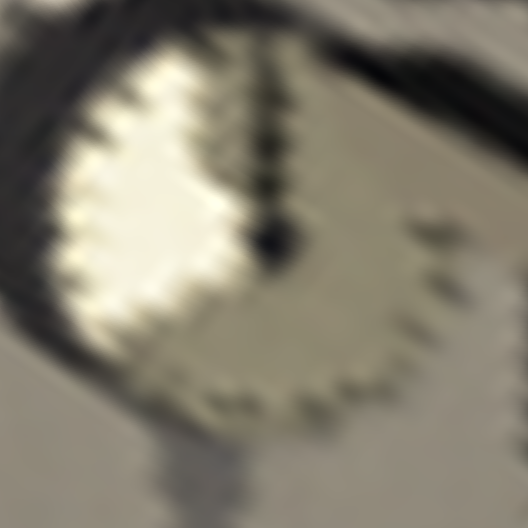

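Request:
apply_moves:
  claw: [32,32,32]
  slide:
    - [-0.5,-2,-0.5]
    - [-1,-4,-1]
    - [-1,-4,-1]
  roll: [0,0,0]

```text
time_s: 4.1
tcp_pos: [0.5814, 0.1542, 0.2421]
tcp_rot: [0.087, 0.708, -0.697, -0.08]
contact_force: [1.4, 7.0, -2.1]
opening: 0.352
```

```bash
python3 - <<'E'
from h import *
snap(7); rect(7,[.5685,.0955])
E
```

```text
t 4.1 tcp [0.5814 0.1542 0.2421] F [ 1.4  7.  -2.1] op 32.3 jaw -103.6 q7 -2.27
```

View pics/r7.png

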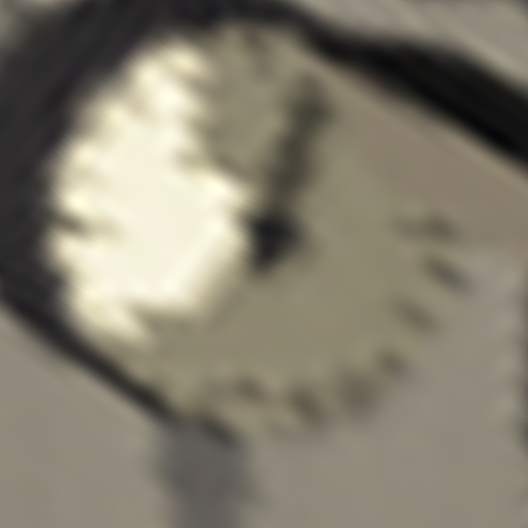

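View pics/sv7.png

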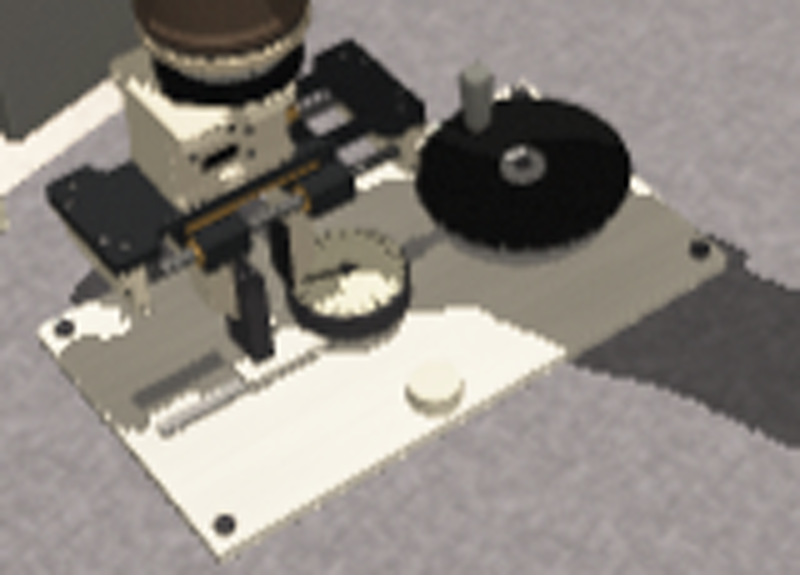

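Request:
apply_moves:
  claw: [32,32,32]
  slide:
    - [-0.5,-2,-0.5]
    - [-1,-4,-1]
    - [-1,-4,-1]
  roll: [0,0,0]

```text
time_s: 4.4
tcp_pos: [0.5807, 0.1521, 0.2421]
tcp_rot: [0.087, 0.709, -0.695, -0.079]
contact_force: [1.1, 8.0, -0.7]
opening: 0.347
```

```bash
python3 - <<'E'
from h import *
snap(8); rect(8,[.568,.0935])
E
```

```text
t 4.4 tcp [0.5807 0.1521 0.2421] F [ 1.1  8.  -0.7] op 31.9 jaw -103.5 q7 -2.27
```

View pics/r8.png

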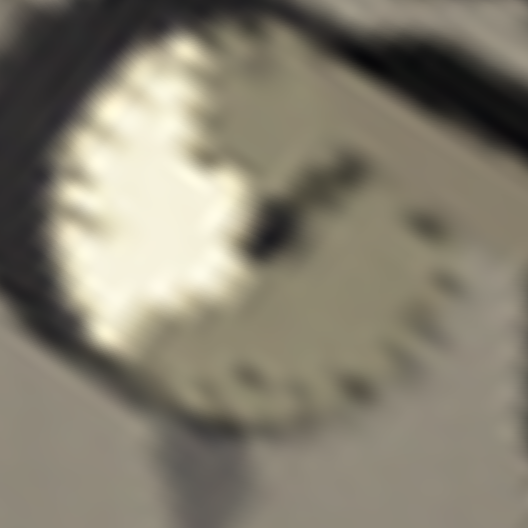

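Request:
apply_moves:
  claw: [32,32,40,40,40,50,50,50,50,50,50,50]
  slide:
    - [1,4,0]
    - [2,8,0]
    - [2,8,0]
    - [2,8,30]
    - [2,8,60]
    - [2,8,93]
    - [2,8,93]
    - [2,-20,93]
    - [0,-60,93]
    - [0,-100,93]
    - [-2,-140,93]
    - [-2,-180,93]
  roll: [0,0,0,0,0,0,7,14,21,28,35,42]

```text
time_s: 5.45
tcp_pos: [0.578, -0.0301, 0.3351]
tcp_rot: [-0.175, 0.692, -0.677, 0.177]
contact_force: [1.4, -0.5, -0.5]
opening: 0.542
```

Request:
apply_moves:
  claw: [50,50,50,50,50,50,50,50,50,50,50,50]
  slide:
    - [0,0,0]
    - [0,0,0]
    - [0,0,0]
    - [0,0,0]
    - [0,0,0]
    - [0,0,0]
    - [0,0,0]
    - [0,0,0]
    - [0,0,0]
    - [0,0,0]
    - [0,0,0]
    - [0,0,0]
  roll: [7,14,21,28,35,42,49,56,63,70,77,84]

```text
time_s: 6.45
tcp_pos: [0.5778, -0.0307, 0.3349]
tcp_rot: [0.595, -0.395, 0.383, -0.586]
contact_force: [-0.4, 0.2, 0.3]
opening: 0.542
```

```bash
python3 - <<'E'
from h import *
snap(9); rect(9,[.568,.0935])
E
```

```text
t 6.45 tcp [ 0.5778 -0.0307  0.3349] F [-0.4  0.2  0.3] op 49.7 jaw 23.2 q7 0.01
```

View pics/r9.png

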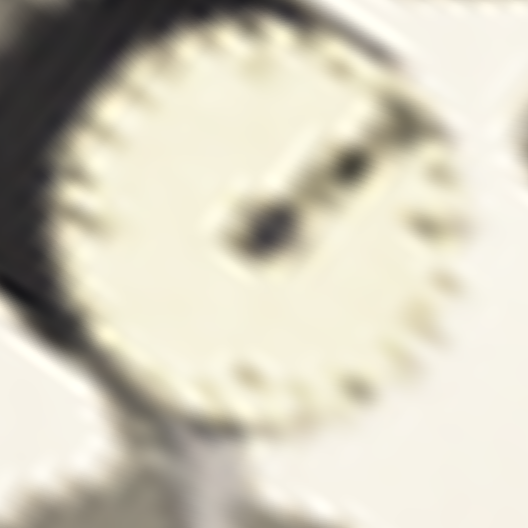

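View pics/sv9.png

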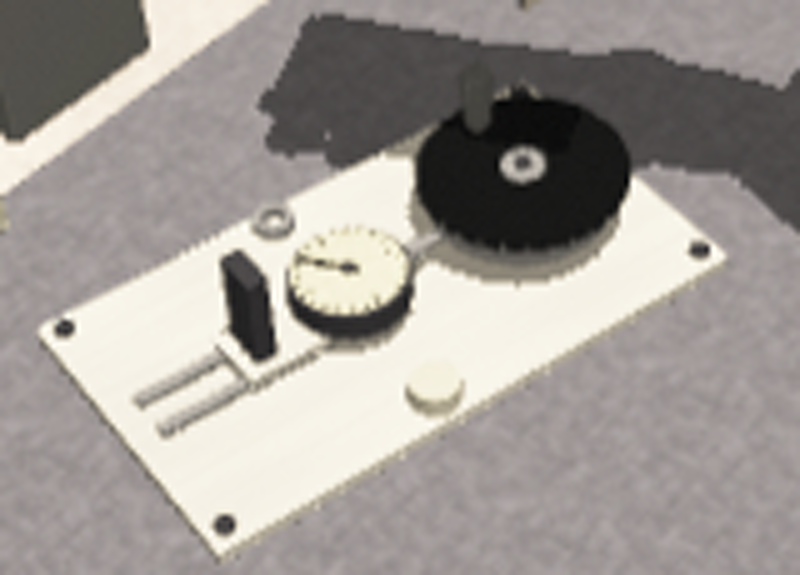

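Request:
apply_moves:
  claw: [50,50,50,50,50,50,50,50,50,50,50,50]
  slide:
    - [0,2,0]
    - [0,2,0]
    - [0,2,0]
    - [0,2,0]
    - [0,2,0]
    - [0,2,-10]
    - [0,2,-20]
    - [0,2,-35]
    - [0,2,-55]
    - [0,2,-75]
    - [0,2,-92]
    - [0,2,-92]
  roll: [7,14,21,28,35,42,49,51,51,51,51,51]

```text
time_s: 7.5
tcp_pos: [0.5763, -0.0297, 0.2389]
tcp_rot: [0.708, -0.101, 0.09, -0.693]
contact_force: [-0.9, -0.9, -0.7]
opening: 0.545
```

```bash
python3 - <<'E'
from h import *
snap(10)
E
```

```text
t 7.5 tcp [ 0.5763 -0.0297  0.2389] F [-0.9 -0.9 -0.7] op 50.0 jaw 74.4 q7 0.68
```

View pics/sv10.png

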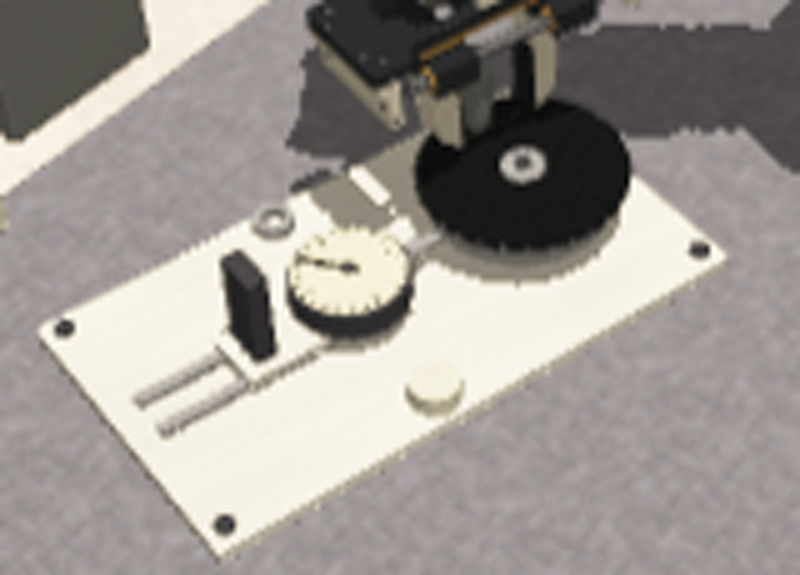

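Request:
apply_moves:
  claw: [40,32,26,24,24,24]
  slide:
    - [0,0,1]
    - [0,0,1]
    - [0,0,1]
    - [0,0,1]
    - [0,0,1]
    - [0,0,1]
  roll: [0,0,0,0,0,0]

```text
time_s: 8.05
tcp_pos: [0.5773, -0.0284, 0.2426]
tcp_rot: [0.707, -0.1, 0.091, -0.694]
contact_force: [1.3, 3.9, 1.6]
opening: 0.265
```

```bash
cat >> h.py <<'E'
def needle(k,c=(.568,.0935)):
    im=rect(k,c); f=6; g=cv2.cvtColor(im,cv2.COLOR_RGB2GRAY).astype(np.float32)
    ox,oy=268,230
    out=[]
    A=np.arange(0,360,1)
    rr=np.arange(7,24,.5)*f
    for a in A:
        x=ox+rr*np.sin(np.radians(a)); y=oy-rr*np.cos(np.radians(a))
        out.append(cv2.remap(g,x.astype(np.float32)[None],y.astype(np.float32)[None],cv2.INTER_LINEAR).mean())
    o=np.array(out); o=np.convolve(np.r_[o[-4:],o,o[:4]],np.ones(9)/9,'valid'); 
    o=o-np.median(o); i=o.argmin(); w=np.arange(i-14,i+15); v=np.clip(-o[w%360]-(-o[i])*.3,0,None); a=(v*w).sum()/v.sum()
    print('needle deg',a.round(1),'rad',np.radians(a).round(3),'mm',(np.radians(a)/.4).round(2),'contrast',o[i].round(0)); return a
AX=np.array([.5355,-.0165])
def circ(degs,r=.044):
    "tool targets round the axis: shifts (mm) from the present pose for knob angle change"
    s=robot.read_state(); t=s['tcp_pos'][:2]-AX; a0=np.arctan2(t[1],t[0]); print('r',np.hypot(*t).round(4),'ang',np.degrees(a0).round(1))
    M=R.from_quat(s['tcp_rot']).as_matrix(); j=np.degrees(np.arctan2(M[1,2],M[0,2])); print('jaw',j.round(1))
    for d in degs:
        a=a0+np.radians(d); q=AX+r*np.array([np.cos(a),np.sin(a)])-s['tcp_pos'][:2]; print(d,(q*1e3).round(1))
E
python3 - <<'E'
from h import *
snap(11); [needle(k) for k in (9,10,11)]
circ([-5,-10,-15,-20,-25,-30,-35,-40,-45,-50,-55]); circ([5,10,15,20,25,30,35,40,45,50])
E
```

```text
t 8.05 tcp [ 0.5773 -0.0284  0.2426] F [1.3 3.9 1.6] op 24.3 jaw 74.5 q7 0.68
needle deg 51.4 rad 0.897 mm 2.24 contrast -105.0
needle deg 51.4 rad 0.897 mm 2.24 contrast -105.0
needle deg 50.0 rad 0.872 mm 2.18 contrast -111.0
r 0.0435 ang -15.9
jaw 74.5
-5 [-0.7 -3.8]
-10 [-2.3 -7.3]
-15 [ -4.1 -10.7]
-20 [ -6.2 -13.9]
-25 [ -8.6 -16.9]
-30 [-11.2 -19.7]
-35 [-14.1 -22.2]
-40 [-17.2 -24.5]
-45 [-20.5 -26.5]
-50 [-23.9 -28.2]
-55 [-27.5 -29.6]
r 0.0435 ang -15.9
jaw 74.5
5 [1.4 3.6]
10 [1.9 7.4]
15 [ 2.2 11.2]
20 [ 2.  15.1]
25 [ 1.6 18.9]
30 [ 0.8 22.6]
35 [-0.3 26.3]
40 [-1.7 29.9]
45 [-3.4 33.3]
50 [-5.4 36.6]
```

View pics/sv11.png

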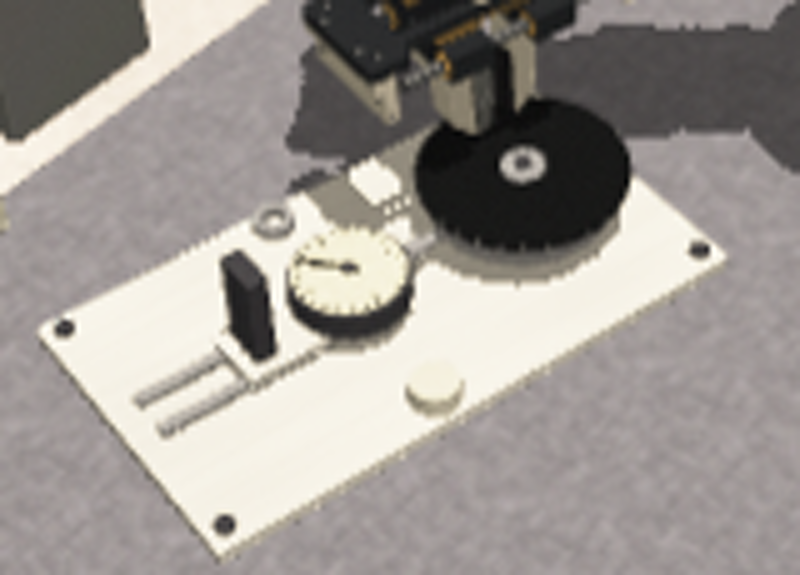

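Request:
apply_moves:
  claw: [24,24,24,24,24,24,24,24,24]
  slide:
    - [-1,-3.8,0]
    - [-2.3,-7.3,0]
    - [-4.1,-10.7,0]
    - [-6.2,-13.9,0]
    - [-8.6,-16.9,0]
    - [-11.2,-19.7,0]
    - [-14.1,-22.2,0]
    - [-17.2,-24.5,0]
    - [-17.2,-24.5,0]
  roll: [-5,-10,-15,-20,-25,-30,-35,-40,-40]

```text
time_s: 8.85
tcp_pos: [0.5602, -0.0533, 0.2428]
tcp_rot: [0.63, -0.337, 0.324, -0.62]
contact_force: [2.3, 1.7, -1.5]
opening: 0.263
```

```bash
python3 - <<'E'
from h import *
snap(12); needle(12)
circ([-5,-10,-15,-20,-25,-30,-35,-40,-45]); circ([5,10,15,20,25,30,35,40,45,50])
E
```

```text
t 8.85 tcp [ 0.5602 -0.0533  0.2428] F [ 2.3  1.7 -1.5] op 24.1 jaw 34.3 q7 0.13
needle deg 8.5 rad 0.149 mm 0.37 contrast -113.0
r 0.0442 ang -56.0
jaw 34.6
-5 [-3.4 -1.8]
-10 [-6.8 -3.6]
-15 [-10.4  -5. ]
-20 [-14.1  -6.1]
-25 [-17.8  -6.8]
-30 [-21.6  -7.3]
-35 [-25.5  -7.4]
-40 [-29.3  -7.1]
-45 [-33.1  -6.6]
r 0.0442 ang -56.0
jaw 34.6
5 [3.  2.5]
10 [5.8 5. ]
15 [8.5 7.8]
20 [10.9 10.8]
25 [13. 14.]
30 [14.8 17.4]
35 [16.4 20.9]
40 [17.6 24.5]
45 [18.5 28.3]
50 [19.  32.1]
```

View pics/sv12.png

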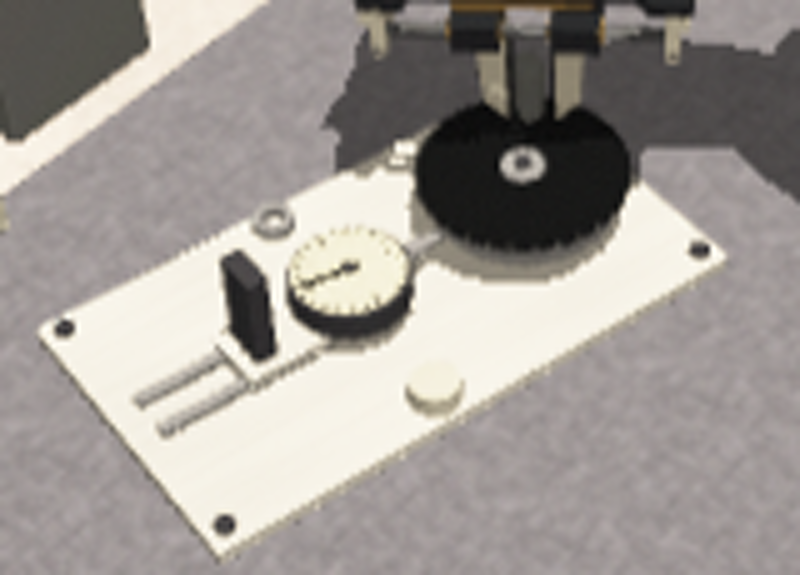

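View pics/r12.png

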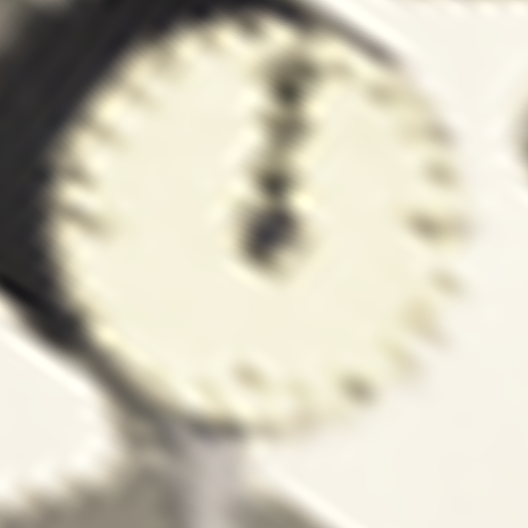

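Request:
apply_moves:
  claw: [24,24,24,24,24,24,24,24,24,24,24]
  slide:
    - [3,2.5,0]
    - [5.8,5,0]
    - [8.5,7.8,0]
    - [10.9,10.8,0]
    - [13,14,0]
    - [14.8,17.4,0]
    - [16.4,20.9,0]
    - [17.6,24.5,0]
    - [18.5,28.3,0]
    - [19,32.1,0]
    - [19,32.1,0]
  roll: [5,10,15,20,25,30,35,40,45,50,50]

```text
time_s: 9.82
tcp_pos: [0.5792, -0.0218, 0.2426]
tcp_rot: [0.714, -0.035, 0.027, -0.699]
contact_force: [0.0, -3.0, 2.1]
opening: 0.262
```

```bash
python3 - <<'E'
from h import *
snap(13); needle(13)
circ([5,10,15,20,25,30,35,40,45,50])
E
```

```text
t 9.8167 tcp [ 0.5792 -0.0218  0.2426] F [ 0.  -3.   2.1] op 24.0 jaw 85.0 q7 0.82
needle deg 52.5 rad 0.916 mm 2.29 contrast -114.0
r 0.0441 ang -7.0
jaw 84.6
5 [0.2 3.8]
10 [0.2 7.7]
15 [-0.2 11.5]
20 [-0.9 15.3]
25 [-1.9 19. ]
30 [-3.2 22.6]
35 [-4.9 26. ]
40 [-6.8 29.3]
45 [-9.1 32.5]
50 [-11.6  35.4]
```

Request:
apply_moves:
  claw: [24,24,24,24,24,24,24,24,24]
  slide:
    - [0.2,3.8,0]
    - [0.2,7.7,0]
    - [-0.2,11.5,0]
    - [-0.9,15.3,0]
    - [-1.9,19,0]
    - [-3.2,22.6,0]
    - [-4.9,26,0]
    - [-6.8,29.3,0]
    - [-6.8,29.3,0]
  roll: [5,10,15,20,25,30,35,40,40]

```text
time_s: 10.62
tcp_pos: [0.5725, 0.0072, 0.2427]
tcp_rot: [0.683, 0.21, -0.212, -0.666]
contact_force: [2.7, -3.2, 1.0]
opening: 0.264
```

```bash
python3 - <<'E'
from h import *
snap(14); needle(14)
circ([5,10,15,20,25,30,35,40,45,50])
E
```

```text
t 10.6167 tcp [0.5725 0.0072 0.2427] F [ 2.7 -3.2  1. ] op 24.2 jaw 124.7 q7 1.36
needle deg 104.4 rad 1.823 mm 4.56 contrast -148.0
r 0.044 ang 32.5
jaw 124.5
5 [-2.2  3.2]
10 [-4.6  6.1]
15 [-7.3  8.8]
20 [-10.3  11.3]
25 [-13.4  13.5]
30 [-16.8  15.4]
35 [-20.2  17. ]
40 [-23.8  18.3]
45 [-27.5  19.3]
50 [-31.3  20. ]
```

View pics/sv14.png

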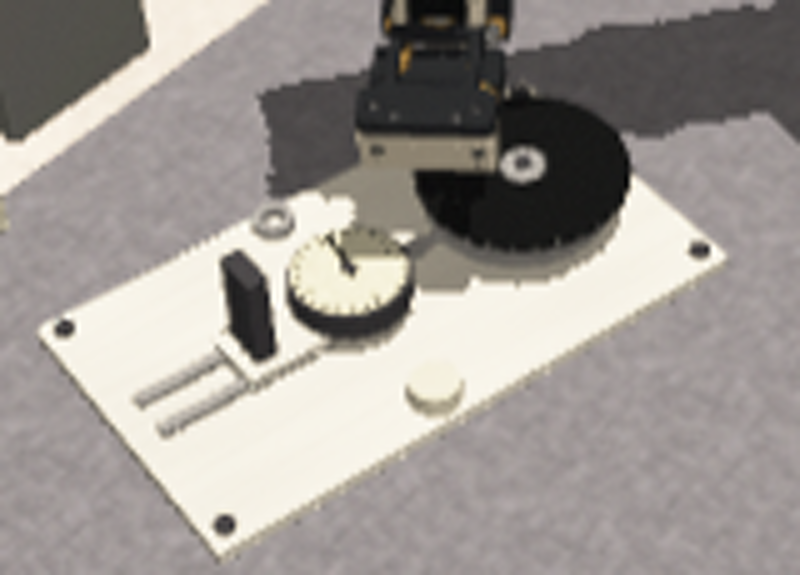

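Request:
apply_moves:
  claw: [24,24,24,24,24,24,24,24,24,24,24]
  slide:
    - [-2.2,3.2,0]
    - [-4.6,6.1,0]
    - [-7.3,8.8,0]
    - [-10.3,11.3,0]
    - [-13.4,13.5,0]
    - [-16.8,15.4,0]
    - [-20.2,17,0]
    - [-23.8,18.3,0]
    - [-27.5,19.3,0]
    - [-31.3,20,0]
    - [-31.3,20,0]
  roll: [5,10,15,20,25,30,35,40,45,50,50]

```text
time_s: 11.58
tcp_pos: [0.5412, 0.0272, 0.2427]
tcp_rot: [0.531, 0.478, -0.472, -0.516]
contact_force: [1.8, -0.7, 1.0]
opening: 0.262
```

```bash
python3 - <<'E'
from h import *
snap(15); needle(15)
circ([5,10,15,20,25,30,35,40])
E
```

```text
t 11.5833 tcp [0.5412 0.0272 0.2427] F [ 1.8 -0.7  1. ] op 24.1 jaw 174.5 q7 2.07
needle deg 131.3 rad 2.292 mm 5.73 contrast -157.0
r 0.044 ang 82.4
jaw 174.2
5 [-3.8  0.3]
10 [-7.7  0.3]
15 [-11.5  -0. ]
20 [-15.3  -0.7]
25 [-19.   -1.7]
30 [-22.6  -3. ]
35 [-26.1  -4.6]
40 [-29.4  -6.5]
```

View pics/sv15.png

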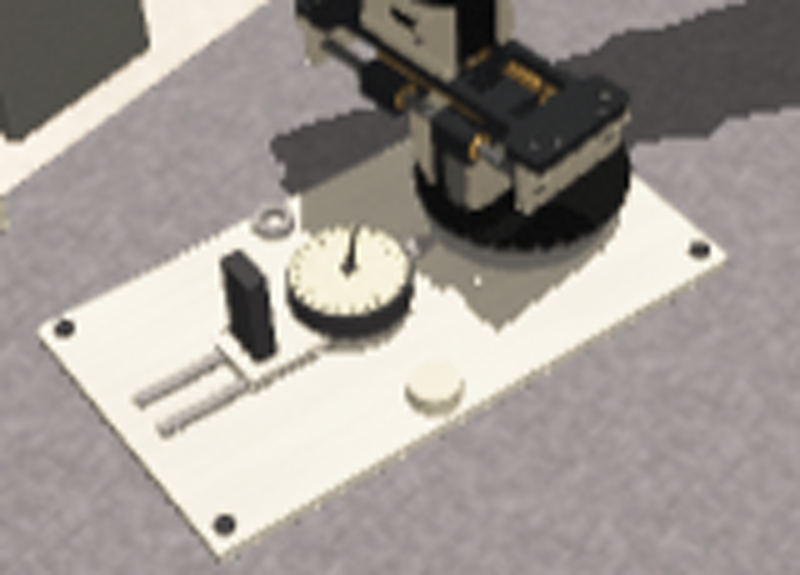

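View pics/r15.png

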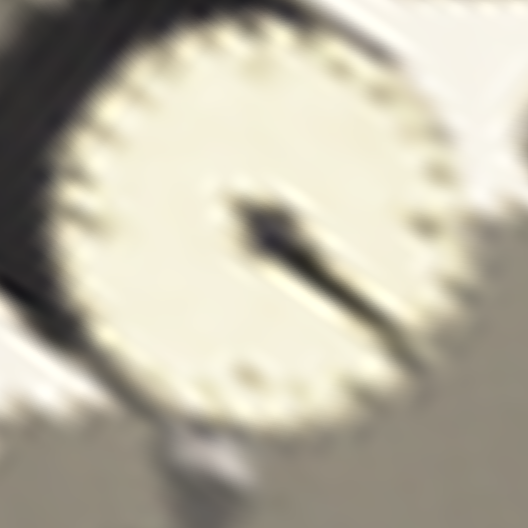

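Request:
apply_moves:
  claw: [24,24,24,24,24,24,24,24]
  slide:
    - [-3.8,0.3,0]
    - [-7.7,0.3,0]
    - [-11.5,0,0]
    - [-15.3,-0.7,0]
    - [-19,-1.7,0]
    - [-22.6,-3,0]
    - [-26.1,-4.6,0]
    - [-26.1,-4.6,0]
  roll: [5,10,15,20,25,30,35,35]

```text
time_s: 12.3
tcp_pos: [0.5151, 0.0226, 0.2428]
tcp_rot: [0.364, 0.615, -0.604, -0.352]
contact_force: [1.6, 0.7, -0.3]
opening: 0.26
```

```bash
python3 - <<'E'
from h import *
from scipy.optimize import least_squares
snap(16); a=needle(16)
K=np.array([-53,-10,29.3,79.2,114]);V=np.array([.37,2.29,4.56,5.73,np.radians(a)/.4])
f=lambda q:q[0]+3*np.cos(np.radians(K-q[1]))-V
r=least_squares(f,[3,85]); print(r.x,r.fun)
circ([-5,-10,-15,-20,-25,-30,-35,-40])
E
```

```text
t 12.3 tcp [0.5151 0.0226 0.2428] F [ 1.6  0.7 -0.3] op 23.9 jaw -150.8 q7 2.65
needle deg 124.2 rad 2.167 mm 5.42 contrast -132.0
[ 2.75177555 86.77838502] [ 0.09111813  0.10768747 -0.19537122 -0.00442835  0.00099397]
r 0.0441 ang 117.4
jaw -151.1
-5 [3.5 1.5]
-10 [7.2 2.8]
-15 [10.9  3.8]
-20 [14.6  4.5]
-25 [18.5  4.8]
-30 [22.3  4.8]
-35 [26.1  4.4]
-40 [29.9  3.8]
```

View pics/r16.png

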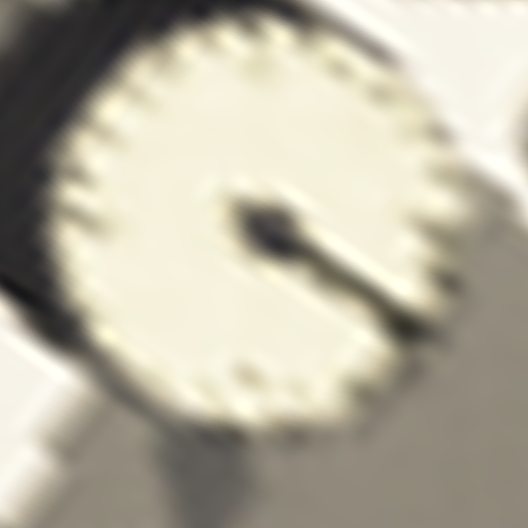

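Request:
apply_moves:
  claw: [24,24,24,24,24,24,24,24,24]
  slide:
    - [3.5,1.5,0]
    - [7.2,2.8,0]
    - [10.9,3.8,0]
    - [14.6,4.5,0]
    - [18.5,4.8,0]
    - [22.3,4.8,0]
    - [25.3,4.5,0]
    - [25.3,4.5,0]
    - [25.3,4.5,0]
  roll: [-5,-10,-15,-20,-25,-30,-34,-34,-34]

```text
time_s: 13.1
tcp_pos: [0.54, 0.0273, 0.2424]
tcp_rot: [0.53, 0.479, -0.474, -0.515]
contact_force: [-3.5, 0.1, 0.8]
opening: 0.263
```

```bash
python3 - <<'E'
from h import *
snap(17); a=needle(17); circ([])
E
```

```text
t 13.1 tcp [0.54   0.0273 0.2424] F [-3.5  0.1  0.8] op 24.2 jaw 174.8 q7 2.14
needle deg 132.1 rad 2.305 mm 5.76 contrast -152.0
r 0.044 ang 84.2
jaw 174.9
```

View pics/r17.png

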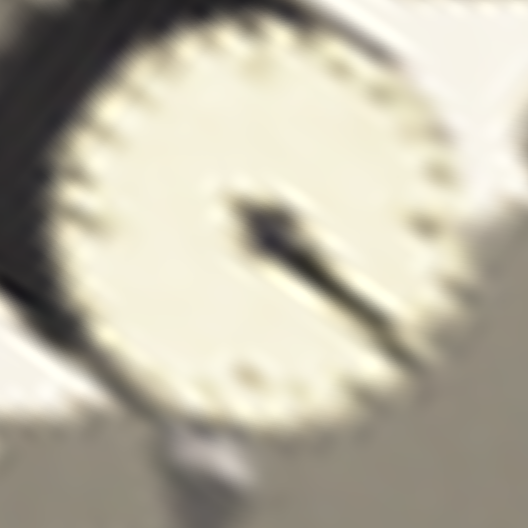

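Request:
apply_moves:
  claw: [30,40,50,50,50,50,50,50,50,50,50,50]
  slide:
    - [0,0,0]
    - [0,0,0]
    - [0,0,0]
    - [0,0,0]
    - [0,0,15]
    - [0,0,30]
    - [0,0,50]
    - [0,0,80]
    - [0,0,110]
    - [0,-20,130]
    - [0,-40,130]
    - [0,-40,130]
  roll: [0,0,0,0,0,0,0,0,0,0,0,0]

```text
time_s: 14.15
tcp_pos: [0.5407, -0.0159, 0.3751]
tcp_rot: [0.532, 0.479, -0.473, -0.514]
contact_force: [-0.4, -1.4, -0.8]
opening: 0.541
```

```bash
python3 - <<'E'
from h import *
snap(18); a=needle(18)
p=np.load('s18.npz')['p']
E
```

```text
t 14.15 tcp [ 0.5407 -0.0159  0.3751] F [-0.4 -1.4 -0.8] op 49.7 jaw 174.7 q7 2.39
needle deg 132.1 rad 2.305 mm 5.76 contrast -154.0
```

View pics/sv18.png

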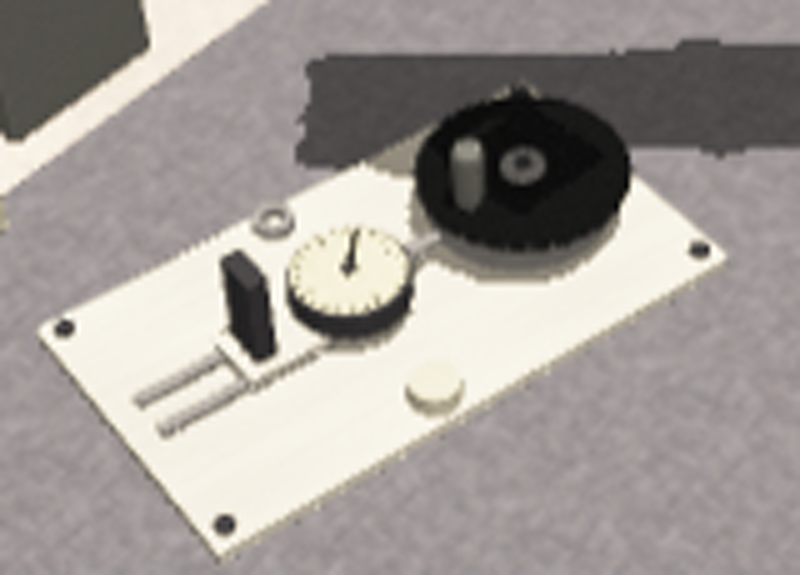

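View pics/r18.png

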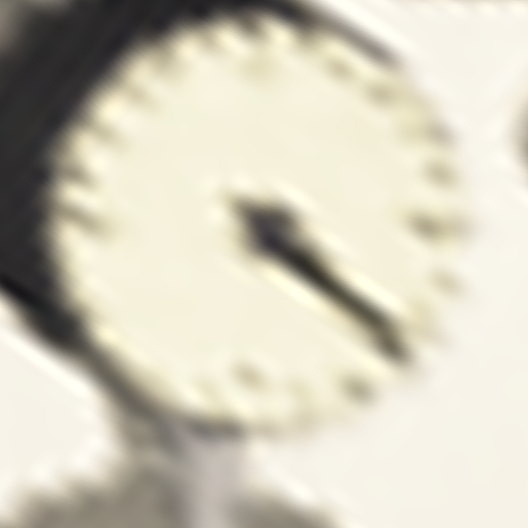

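```bash
python3 - <<'E'
from h import *
k=unproj('side',[[467.5/5-.5+170,144.5/5-.5+180]],.098)[0,:2]; t=k-np.array([.5379,-.0188]); print('knob',k,np.degrees(np.arctan2(t[1],t[0])))
print(robot.job_done())
E
```

```text
knob [0.54446307 0.02146   ] 80.74125200399503
the job is handed in; nothing more can be done
None
```

I turned the ring until its high spot stood under the plunger, with the indicator still pressed against it, and handed the job in at about 14 s of the 70 s allowed. No verdict was reported.

**Indicator:** I slid the carriage forward by its fin, with the fingers straddling it rather than gripping, until the plunger was pressed in about 2.2 mm.

**Handwheel:** I turned it with the fingers caged loosely round the knob. The sensed force stayed at about 8 N or less on the fin and about 4 N on the knob.

| Knob angle, from tool position (degrees) | Plunger pressed in (mm) |
|---|---|
| −53 | 0.37 |
| −10 | 2.29 |
| 29 | 4.56 |
| 79 | 5.73 |
| 114 | 5.42 |

**High spot:** A fit to these readings put it at about 87°, with residuals up to 0.2 mm. I turned back to about 87°.

**Last checks:**
- **Needle:** it read 2.3 rad (5.76 mm), the largest value seen. It was unchanged after I opened the fingers and raised the arm clear.
- **Knob angle:** the last picture put the knob at about 81°, against about 87° from the tool position. The two disagree by about 6°, against the 21 to 25° of turn allowed.
- **Loose parts:** the nut and cap lie where they were in the last picture. I did not check the screwdriver and caliper again, but the arm did not go down near either.

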